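# Uncover a pipe weld mark and hold the inspection mirror on it

### The arm

A 6-joint arm with a two-finger parallel gripper is mounted at the origin on the work surface. World frame = base frame: x ahead of the robot, y to its left, z up, the work surface at z = 0. Lengths are in m, angles in rad, forces in N, time in s.
With the tool pointing down it reaches from about 0.425 to 0.95 m from the base axis. Payload 14.7 kg.
Tool frame: the origin (TCP) lies midway between the tips of the shut fingers; the grasp point (between the pads) lies 19 mm behind it (manip.grip_depth is the distance from the TCP to the grasp point, in m); z points along the fingers, x is the direction in which the jaws open and shut, and the axes are right-handed (so a half turn about z gives the same grasp; the last joint's range is limited). The gripper opens to 85 mm and grips with 20 to 120 N. Pads are 22 mm wide; open, the fingers measure 114 mm over their backs; the gripper's body (76 mm by 85 mm) begins 54 mm behind the grasp point. The pads swing forward as they close: fully open they stand 13 mm farther back than shut.
Start: joints at [-1.346, 0.48, 1.596, -0, 1.065, -0.047], TCP at [0.175, -0.626, 0.231] pointing down, gripper open.
Joint ranges: [-2.75, 2.75], [-0.82, 2.05], [0.23, 2.67], [-1.56, 4.7], [0.09, 2.69], [-2.92, 2.92]. Speed limits (rad/s): [1.89, 1.89, 2.39, 3.01, 3.01, 3.01].

### API

Orientations are given as a unit quaternion [w, x, y, z].
In Python, from plant import manip gives the robot as it stands.
- The arm moves only by the tool drive_tool, never from a script. Its argument "commands" is a list of rows, each a list of 3 entries, a list of its own where there are three numbers: the shift along the tool's x, y, z in m, then the turn, a rotation vector about the tool's x, y, z in degrees, then the opening in per cent of the stroke, from 0 (shut) to 100 (fully open). A call has exactly 5 rows; each row shifts and turns the pose as measured when the row begins, along the tool's axes as they then stand; what a row does not reach is not made up. A row lasts 1/12 s, in which the tool goes at most 41.7 mm and 7.16 degrees, less where a joint would pass 70% of its speed; a pose out of reach is approached as far as the arm can. A call with a gripper value outside its range is refused whole. The fingers move at their own pace and stop on an object; "grip_force" is the grip in N (left out, the last holds). Time passes only in rows, so rows that do not move let the fingers close, or fill a call up. It gives the time, the measured TCP pose, the force and the opening at its end, in the units of the state.
- manip.read_state(): the state, without advancing time (a new reading comes with each control period).
- manip.snapshot(name): name is "scene" or "top" or "wrist"; returns a dict with "frame" (480x640x3 uint8, blue, green, red), "z_map" (480x640 float32, m along the optical axis (not along the pixel's ray), 0 where there is no reading), "K" (3x3 intrinsics, pixels), "T" (4x4, takes a point from camera to world coordinates); the wrist camera has in their place "hand_eye" (4x4, takes a point from camera to tool coordinates, whose origin is the TCP and whose axes are the tool frame's). Camera axes: x right, y down, z forward; pixel columns grow to the right and rows downward; lengths in m; the calibration is good to about 2 mm. A picture is of the moment at which its call begins: read the wrist's pose just before it.
- manip.close_job(): hands the job in, once; it reports no verdict.
The state is a dict: "t": time; "joints": joint angles; "qvel": joint speeds; "effort": joint torques, N m; "tcp_pos": TCP position; "orientation": TCP orientation; "ft_force": force on the tool from outside, world axes, zero at the start; "wrist_torque": the same for the moment, N m; "grip_width": opening from 0.0 (shut) to 1.0 (fully open).
Only numpy, scipy, OpenCV 4.12 (cv2) and the standard library are available. Lean on these libraries where they do the work, as an engineer would, in place of code of your own. Each camera call takes 0.05 s, during which the arm holds its last target. There are 200 camera calls.

### The job

The blue tape roll parked on the upright pipe stub hides a yellow paint mark: lift the roll straight up off the stub and lay it flat in the steel dish. Then take the small mirror by the yellow grip on top and turn it against its spring until the inspection camera, which looks straight into the mirror, sees the yellow mark reflected in the middle of it. Finish while still holding the grip at that angle, and leave the other things on the table where they are.

Things in the scene. Friction and masses are not known exactly. Their poses are not given: they have to be found in the camera images.
- roll: blue tape roll on a cardboard core: outside diameter 58, bore 34, 36 mm high, 120 g (varies). Origin at the centre of its underside, z along its axis (up). It starts around the pipe stub, resting on the stub's collar with its underside 50 mm above the table.
- flange: steel flange with an upright pipe stub, fixed: flange 96 mm across and 12 mm thick, collar 43 mm across up to 50 mm, stub 27 mm across up to 108 mm above the table. Origin at the centre of its underside, on the stub's axis. Its -x side carries the paint mark. It stands on either side of the camera's line (the dish on the other).
- mark (a point): centre of the yellow paint mark, a band 24 mm high around the half of the stub that faces the flange's -x, 68 mm above the table; the point lies inside the stub, 8 mm from its axis towards the mark. Covered by the roll at first.
- dish: round shallow steel parts dish, fixed: inside floor 118 mm across, 4 mm above the table; rim 140 mm across, 20 mm high. Origin at the centre of its underside.
- stand: mirror stand, fixed: round black foot 76 mm across. Origin at the centre of its underside, on the mirror's upright turning axis. Its +x axis points at the camera's lens. It carries the mirror: an upright plate 74 mm wide in a red frame, 36 to 100 mm above the table, its face on the turning axis.
- mirror (a joint): turn of the mirror about its upright axis, rad, positive counter-clockwise from above, range -1 to 1. At 0 it faces the camera squarely (normal along the stand's +x); a light spring (0.1 N m per rad) returns it to 0 when let go. Turned by an angle, it throws the camera's line of sight off at twice that angle from the stand's +x.
- grip_mid (a point): middle of the yellow grip on top of the mirror: a bar 12 mm thick (along its x, the mirror's normal), 36 mm long (along its y, parallel to the glass), 42 mm tall, from 104 to 146 mm above the table; this point is at 126 mm, on the turning axis. It turns with the mirror.
- lens (a point): middle of the inspection camera's lens, 68 mm above the table, the same height as the mirror's and the mark's middle. The grey camera (fixed, 92 mm high, 60 mm wide) stands about 250 to 305 mm from the mirror and looks along its -x straight at the mirror's axis.
- sightline (a point): a point in the air 100 mm from the mirror's axis along the camera's reflected line of sight, 68 mm above the table; its x axis runs along that line away from the mirror, z up. It moves as the mirror turns. The mark is in the middle of the reflected view when this line passes through it.
- elbow: bystander, leave alone: steel pipe elbow lying flat, two 28 mm legs 30 mm long
- coupling: bystander, leave alone: upright brass pipe coupling, 40 mm across, 36 mm high
- sealant: bystander, leave alone: white bottle with red cap, 48 mm across, 110 mm high
- wrench: bystander, leave alone: wrench with a red handle, lying
- brush: bystander, leave alone: hand brush, lying
- tape_measure: bystander, leave alone: yellow tape measure case, 65 x 35 x 60 mm, standing
- crayon: bystander, leave alone: white marking crayon lying, 116 mm long, 16 mm thick
Things that resemble listed ones, but are neither listed nor needed, are in the scene too. What is meant by the dish is not orange, and is the larger of those in its own colour.

How it is judged:
By the outcome, as a careful person would: the job done as asked, in the order asked, and still so for the second after the job is handed in, while the arm keeps its last pose, push and grip.
It also fails if it takes over 51 s, if anything falls off the work surface, if the arm or the gripper's body presses on something with over 40 N, if the wrist force passes 120 N, or if a joint passes its speed limit or range.

## Working session

There is one attempt and no reset: what is moved stays moved. The work goes in short steps, Python scripts to look and compute and a tool call to move; the robot and the scene stay as the last step left them, time stands still between calls to the robot, and variables do not carry over. Pictures are saved under pics/ and viewed, about 8 in all and at most 12, crops included, and the job is handed in when it is done.

Besides the shell and the picture viewer there is one more tool, called after ">>>" as name(argument=value, ...), one argument or row to a line, values as JSON. drive_tool: Moves the arm, as the interface text tells. Its arguments: {"type":"object","properties":{"commands":{"type":"array","items":{"type":"array"}},"grip_force":{"type":"number"}},"required":["commands"]}

```bash
mkdir -p pics; ls; python3 - <<'E'
from plant import manip
import cv2,numpy as np
for n in("scene","top"):
    s=manip.snapshot(n); cv2.imwrite(f"pics/{n}0.png",s["frame"]); np.savez(f"{n}0.npz",**s); print(n,s["K"].round(1).tolist(),s["T"].round(3).tolist())
print(manip.read_state())
E
```

```text
pics
scene [[496.5, 0.0, 321.3], [0.0, 496.5, 243.5], [0.0, 0.0, 1.0]] [[-0.886, 0.286, -0.364, 0.967], [0.463, 0.526, -0.713, 0.855], [-0.012, -0.801, -0.599, 0.824], [0.0, 0.0, 0.0, 1.0]]
top [[484.0, 0.0, 320.4], [0.0, 484.0, 241.3], [0.0, 0.0, 1.0]] [[-0.007, -0.994, 0.111, 0.393], [-1.0, 0.006, -0.01, 0.031], [0.009, -0.111, -0.994, 1.443], [0.0, 0.0, 0.0, 1.0]]
{'t': 0.1, 'joints': array([-1.34558126e+00,  4.80777684e-01,  1.59680413e+00,  3.45447247e-06,
        1.06508928e+00, -4.65804793e-02]), 'qvel': array([-0.0002105 , -0.00211934, -0.00055854, -0.0014258 ,  0.00096019,
        0.00044313]), 'effort': array([ 1.32628164e-03, -9.52259517e+01, -4.31039357e+01, -2.11258025e-04,
        5.19905443e-03, -4.47175762e-05]), 'tcp_pos': array([ 0.17445252, -0.62577599,  0.23073352]), 'orientation': array([-3.46917828e-04,  7.96385435e-01, -6.04789176e-01, -4.12810920e-04]), 'ft_force': array([-0.83770593,  0.25490443, -0.22753696]), 'wrist_torque': array([-0.05517486,  0.05762024, -0.00951274]), 'grip_width': 1.0044836676252515}
```

View pics/top0.png

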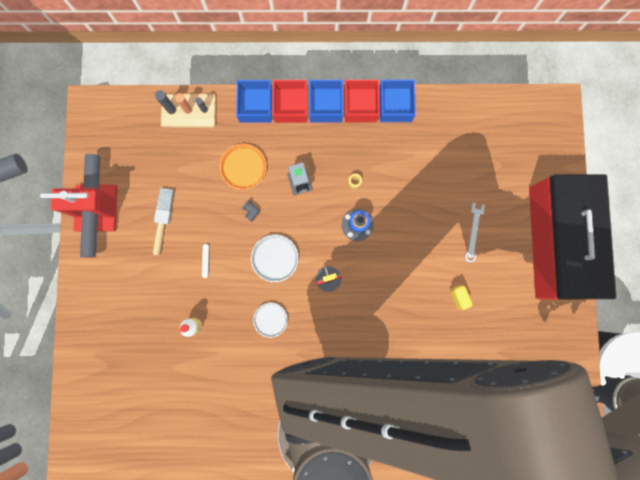

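View pics/scene0.png

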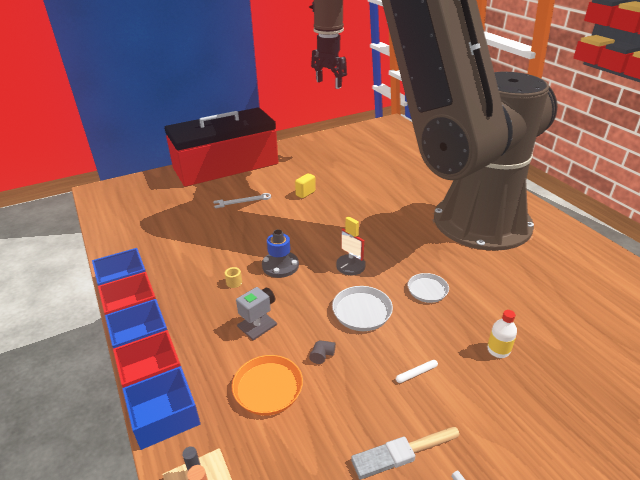

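The top view shows three dish candidates: orange (243,166), large steel (275,258) and small steel (270,320). The dish meant is the large steel one, because it isn't orange and is the larger of the two in its colour. The roll on the stub is at (359,221), the mirror grip at (328,279) and the inspection camera at (300,178). I'll check these in a crop and measure them.

```bash
cat > h.py <<'E'
import numpy as np,cv2
def cloud(s):
    v,u=np.mgrid[:480,:640]; z=s["z_map"]; K=s["K"]
    c=np.stack([(u-K[0,2])/K[0,0]*z,(v-K[1,2])/K[1,1]*z,z],-1)
    T=s["T"]; return c@T[:3,:3].T+T[:3,3]
def circ(p):
    A=np.c_[2*p[:,:2],np.ones(len(p))]; x=np.linalg.lstsq(A,(p[:,:2]**2).sum(1),rcond=None)[0]
    return x[0],x[1],np.sqrt(x[2]+x[0]**2+x[1]**2)
E
python3 - <<'E'
from h import *
t=dict(np.load("top0.npz"));s=dict(np.load("scene0.npz"))
P=cloud(t);Q=cloud(s)
for n,(u,v) in dict(big=(275,258),small=(270,320),roll=(359,221),grip=(328,279),cam=(300,178),table=(400,330)).items(): print(n,P[v,u].round(4))
def sel(C,img,c,r,z0,z1):
    m=(np.hypot(C[...,0]-c[0],C[...,1]-c[1])<r)&(C[...,2]>z0)&(C[...,2]<z1); return C[m],img[m].astype(int)
for nm,C,im in(("top",P,t["frame"]),("scene",Q,s["frame"])):
    c=P[258,275]; p,_=sel(C,im,c,.085,.015,.03); print(nm,"dish rim",len(p),np.round(circ(p),4), (p[:,:2].min(0)+p[:,:2].max(0))/2,np.ptp(p[:,:2],axis=0))
    c=P[221,359]
    p,k=sel(C,im,c,.05,.075,.095);b=(k[:,0]>k[:,2]+40);p=p[b];print(nm,"roll",len(p),np.median(p[:,:2],0),p.min(0),p.max(0),np.round(circ(p[np.hypot(*(p[:,:2]-p[:,:2].mean(0)).T)>.024]),4))
    p,k=sel(C,im,c,.05,.1,.12);print(nm,"stubtop",len(p),p.mean(0))
    p,k=sel(C,im,c,.07,.006,.018);print(nm,"flange",len(p),(p[:,:2].min(0)+p[:,:2].max(0))/2,np.ptp(p[:,:2],axis=0))
    c=P[279,328]
    p,k=sel(C,im,c,.06,.135,.155);print(nm,"griptop",len(p),p.mean(0));
    if len(p)>3: w,V=np.linalg.eigh(np.cov(p[:,:2].T));print(V[:,1],np.sqrt(w))
    p,k=sel(C,im,c,.07,.04,.098);print(nm,"mirror",len(p));
    if len(p)>3: w,V=np.linalg.eigh(np.cov(p[:,:2].T));print(p.mean(0),V[:,1],np.sqrt(w))
    c=P[178,300]
    p,k=sel(C,im,c,.06,.08,.1);print(nm,"camtop",len(p),p.mean(0))
    if len(p)>3: print(cv2.minAreaRect((p[:,:2]*1000).astype(np.float32)))
a=cv2.resize(t["frame"][130:350,220:420],(600,660),interpolation=cv2.INTER_CUBIC)[:600]
cv2.imwrite("pics/crop1.png",a)
E
```

```text
big [0.5045 0.1526 0.0022]
small [0.3219 0.1667 0.0008]
roll [ 0.5981 -0.0899  0.11  ]
grip [ 0.4363 -0.0013  0.1453]
cam [0.7262 0.0748 0.0895]
table [ 0.2903 -0.2149  0.0045]
top dish rim 234 [0.503  0.153  0.0665] [0.50363543 0.15414637] [0.13631198 0.13591697]
top roll 177 [ 0.59929377 -0.09466297] [ 0.57417034 -0.12113391  0.07658279] [ 0.63182283 -0.0662787   0.09444363] [ 0.6023 -0.0937  0.0267]
top stubtop 70 [ 0.60132885 -0.09306526  0.10813077]
top flange 400 [ 0.5976692  -0.08689306] [0.13041813 0.12593727]
top griptop 61 [ 0.44103272 -0.00521112  0.14539223]
[-0.27172277  0.96237557] [0.00356838 0.01028225]
top mirror 25
[ 0.43731387 -0.00896642  0.08123115] [-0.29840787  0.95443844] [0.00276548 0.02460985]
top camtop 391 [0.73198748 0.07837895 0.09007369]
((729.6224365234375, 77.5349349975586), (78.70116424560547, 45.71254348754883), 16.39592933654785)
scene dish rim 322 [0.5058 0.1558 0.0674] [0.50465373 0.15415807] [0.13984013 0.1396133 ]
scene roll 179 [ 0.61343869 -0.07456556] [ 0.5768484  -0.11787946  0.07546088] [ 0.63520371 -0.0598646   0.08899817] [ 0.6062 -0.0896  0.0265]
scene stubtop 73 [ 0.60605274 -0.08727195  0.10636272]
scene flange 431 [ 0.60426825 -0.09001287] [0.09559659 0.09671856]
scene griptop 83 [ 0.44502699 -0.00049817  0.1430213 ]
[-0.32168987  0.94684509] [0.00376618 0.0110377 ]
scene mirror 417
[4.42172166e-01 3.03349159e-04 6.98490615e-02] [-0.29430686  0.95571098] [0.00194371 0.02157807]
scene camtop 551 [0.73906041 0.08592627 0.0894497 ]
((732.793701171875, 80.3795394897461), (78.37030792236328, 48.25897216796875), 14.544350624084473)
```

View pics/crop1.png

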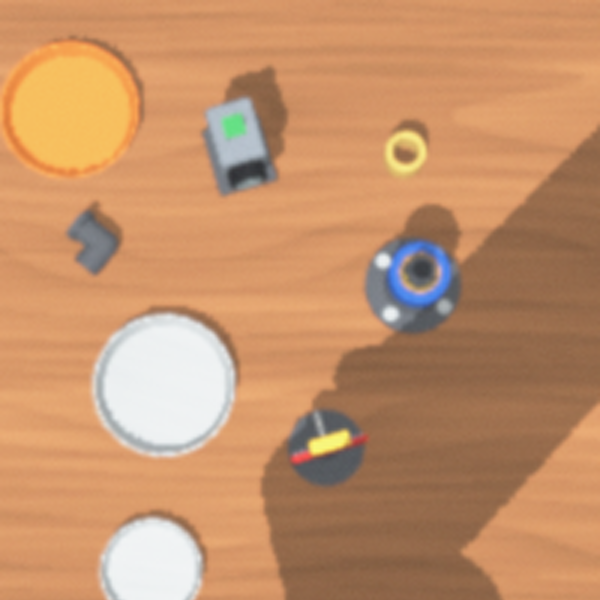

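The crop confirms it: the large steel dish is at crop (165,383), the roll on the stub at (420,272), the yellow grip at (328,443) and the lens at (247,172). Fixed positions so far are flange ≈ (.604,-.090), dish ≈ (.504,.154) and mirror axis ≈ (.442,-.003). I'll swing the arm over towards the roll.

>>> drive_tool(
  commands=[
    [[-0.002,-0.039,0],[0,0,-3.5],90],
    [[-0.002,-0.039,0],[0,0,-3.5],90],
    [[-0.002,-0.039,0],[0,0,-3.5],90],
    [[-0.002,-0.039,0],[0,0,-3.5],90],
    [[-0.002,-0.039,0],[0,0,-3.5],90],
  ],
  grip_force=40,
)

```text
t: 0.52
tcp_pos: [0.3484, -0.543, 0.2285]
orientation: [-0.0, 0.879, -0.477, -0.002]
ft_force: [1.0, -1.0, -1.4]
grip_width: 0.897
```

>>> drive_tool(
  commands=[
    [[-0.002,-0.039,0],[0,0,-3.5],90],
    [[-0.002,-0.039,0],[0,0,-3.5],90],
    [[-0.002,-0.039,0],[0,0,-3.5],90],
    [[-0.002,-0.039,0],[0,0,-3.5],90],
    [[-0.002,-0.039,0],[0,0,-3.5],90],
  ],
)

```text
t: 0.93
tcp_pos: [0.497, -0.4033, 0.2265]
orientation: [-0.001, 0.944, -0.33, -0.002]
ft_force: [0.2, -0.2, 0.2]
grip_width: 0.897
```

```bash
cat >> h.py <<'E'
from scipy.spatial.transform import Rotation as R
def pose():
    from plant import manip
    s=manip.read_state(); q=s["orientation"]; return s, R.from_quat([q[1],q[2],q[3],q[0]])
def down(yaw): # tool x at yaw, z down
    c,s=np.cos(yaw),np.sin(yaw); return R.from_matrix(np.array([[c,s,0],[s,-c,0],[0,0,-1]]))
def plan(p1,yaw,n,start=None):
    s,r=pose(); p=s["tcp_pos"]
    if start: p,r=np.array(start[0]),down(start[1])
    r1=down(yaw); rv=(r.inv()*r1).as_rotvec(); dp=(np.array(p1)-p)/n
    print("yaw",np.degrees(np.arctan2(*r.as_matrix()[1::-1,0])).round(1),"dist/row",np.linalg.norm(dp).round(4))
    for i in range(n):
        ri=r*R.from_rotvec(rv*i/n); print(ri.inv().apply(dp).round(4).tolist(),np.degrees(rv/n).round(2).tolist())
E
python3 -c "
from h import *
plan([.604,-.0905,.235],np.radians(-8),10)"
```

```text
yaw -38.6 dist/row 0.0331
[-0.0111, -0.0311, -0.0008] [-0.01, 0.03, -3.06]
[-0.0095, -0.0317, -0.0008] [-0.01, 0.03, -3.06]
[-0.0078, -0.0321, -0.0008] [-0.01, 0.03, -3.06]
[-0.006, -0.0325, -0.0008] [-0.01, 0.03, -3.06]
[-0.0043, -0.0328, -0.0008] [-0.01, 0.03, -3.06]
[-0.0025, -0.033, -0.0008] [-0.01, 0.03, -3.06]
[-0.0008, -0.033, -0.0008] [-0.01, 0.03, -3.06]
[0.001, -0.033, -0.0008] [-0.01, 0.03, -3.06]
[0.0028, -0.0329, -0.0008] [-0.01, 0.03, -3.06]
[0.0045, -0.0327, -0.0008] [-0.01, 0.03, -3.06]
```

>>> drive_tool(
  commands=[
    [[-0.011,-0.031,-0.001],[0,0,-3.1],90],
    [[-0.0095,-0.032,-0.001],[0,0,-3.1],90],
    [[-0.008,-0.032,-0.001],[0,0,-3.1],90],
    [[-0.006,-0.0325,-0.001],[0,0,-3.1],90],
    [[-0.004,-0.033,-0.001],[0,0,-3.1],90],
  ],
)

```text
t: 1.35
tcp_pos: [0.5537, -0.2371, 0.2298]
orientation: [-0.002, 0.981, -0.192, -0.003]
ft_force: [0.8, 0.5, 0.2]
grip_width: 0.901
```

>>> drive_tool(
  commands=[
    [[-0.0025,-0.033,-0.001],[0,0,-3.1],90],
    [[-0.001,-0.033,-0.001],[0,0,-3.1],90],
    [[0.001,-0.033,-0.001],[0,0,-3.1],90],
    [[0.003,-0.033,-0.001],[0,0,-3.1],90],
    [[0.0045,-0.033,-0.001],[0,0,-3.1],90],
  ],
)

```text
t: 1.77
tcp_pos: [0.6034, -0.0703, 0.2342]
orientation: [-0.002, 0.999, -0.051, -0.004]
ft_force: [0.9, -0.9, -0.5]
grip_width: 0.899
```

>>> drive_tool(
  commands=[
    [[0,0,0],[0,0,0],90],
    [[0,0,0],[0,0,0],90],
    [[0,0,0],[0,0,0],90],
    [[0,0,0],[0,0,0],90],
    [[0,0,0],[0,0,0],90],
  ],
)

```text
t: 2.18
tcp_pos: [0.6039, -0.0645, 0.2333]
orientation: [-0.003, 0.999, -0.047, -0.005]
ft_force: [0.7, 0.7, 0.6]
grip_width: 0.901
```

```bash
cat >> h.py <<'E'
def wrist(name):
    from plant import manip
    s,r=pose(); w=manip.snapshot("wrist"); T=np.eye(4);T[:3,:3]=r.as_matrix();T[:3,3]=s["tcp_pos"]
    w["T"]=T@w["hand_eye"]; cv2.imwrite(f"pics/{name}.png",w["frame"]); np.savez(name+".npz",**w)
    print(s["tcp_pos"].round(4),"yaw",np.degrees(np.arctan2(*r.as_matrix()[1::-1,0])).round(2)); return w
E
python3 - <<'E'
from h import *
w=wrist("w1"); C=cloud(w); print(w["hand_eye"].round(3).tolist(),w["K"][0,0]); f=w["frame"].astype(int)
near=np.hypot(C[...,0]-.604,C[...,1]+.09)<.06
m=near&(C[...,2]>.075)&(C[...,2]<.095)&(f[...,0]>f[...,2]+30); p=C[m]; print(m.sum(),p.min(0),p.max(0),circ(p),np.median(p[:,2]))
m=near&(C[...,2]>.1); p=C[m]; print(m.sum(),p.mean(0) if m.any() else 0,p.min(0),p.max(0))
E
```

```text
[ 0.6039 -0.0645  0.2333] yaw -5.36
[[1.0, 0.0, 0.001, 0.001], [-0.001, 0.951, 0.31, -0.079], [-0.001, -0.31, 0.951, -0.142], [0.0, 0.0, 0.0, 1.0]] 368.86897822223074
1852 [ 0.57746315 -0.12221818  0.07505491] [ 0.63413325 -0.06504788  0.08782405] (np.float64(0.6059766011610471), np.float64(-0.09308396519166745), np.float64(0.024925495038610124)) 0.08551352340956345
36875 [ 0.60815084 -0.05628434  0.29721262] [ 0.54670906 -0.10735856  0.10000688] [ 0.66334372 -0.04374991  0.32948499]
```

View pics/w1.png

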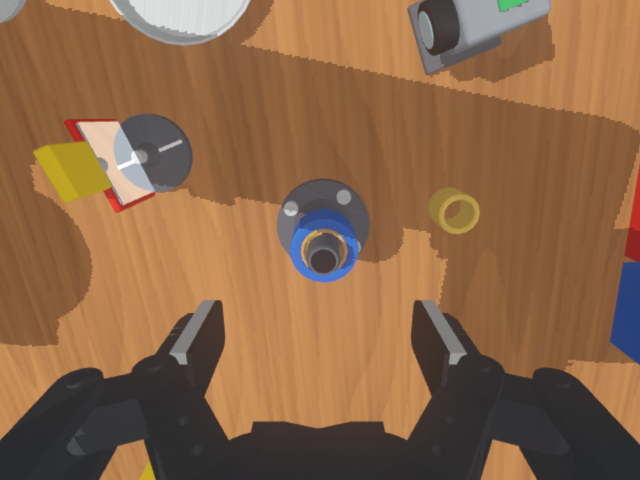

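The wrist view shows the roll on the stub centred between the fingers at (323,252). The fits give the roll at about (.605,-.0928). I'll plan the approach and descent from there.

```bash
python3 - <<'E'
from h import *
C=cloud(np.load("w1.npz")); m=(np.hypot(C[...,0]-.605,C[...,1]+.092)<.03)&(C[...,2]>.1)&(C[...,2]<.115);p=C[m];print(m.sum(),p.mean(0),p.min(0),p.max(0))
plan([.605,-.0925,.16],np.radians(-8),5)
E
```

```text
891 [ 0.6054375  -0.09168117  0.10726403] [ 0.59189121 -0.10735856  0.10000688] [ 0.61839735 -0.08000852  0.11070882]
yaw -5.4 dist/row 0.0157
[0.0009, 0.0056, 0.0146] [-0.06, 0.11, 0.52]
[0.0009, 0.0056, 0.0146] [-0.06, 0.11, 0.52]
[0.0009, 0.0055, 0.0146] [-0.06, 0.11, 0.52]
[0.0009, 0.0055, 0.0146] [-0.06, 0.11, 0.52]
[0.001, 0.0055, 0.0146] [-0.06, 0.11, 0.52]
```

>>> drive_tool(
  commands=[
    [[0.001,0.0055,0.015],[-0.06,0.1,0.5],90],
    [[0.001,0.0055,0.015],[-0.06,0.1,0.5],90],
    [[0.001,0.0055,0.015],[-0.06,0.1,0.5],90],
    [[0.001,0.0055,0.015],[-0.06,0.1,0.5],90],
    [[0,0.0055,0.0146],[-0.06,0.1,0.5],90],
  ],
)

```text
t: 2.65
tcp_pos: [0.6061, -0.0978, 0.1597]
orientation: [0.001, 0.997, -0.073, 0.003]
ft_force: [1.0, -0.4, 0.4]
grip_width: 0.9
```

```bash
python3 - <<'E'
from h import *
print(pose()[0]["tcp_pos"])
plan([.605,-.0925,.060],np.radians(-8),5)
E
```

```text
[ 0.60607781 -0.0977932   0.15972708]
yaw -8.3 dist/row 0.02
[-0.0005, -0.001, 0.0199] [0.01, -0.07, -0.07]
[-0.0005, -0.001, 0.0199] [0.01, -0.07, -0.07]
[-0.0004, -0.001, 0.0199] [0.01, -0.07, -0.07]
[-0.0004, -0.001, 0.0199] [0.01, -0.07, -0.07]
[-0.0004, -0.001, 0.0199] [0.01, -0.07, -0.07]
```

>>> drive_tool(
  commands=[
    [[-0.001,-0.005,0.015],[0,0,0],90],
    [[0,0,0.022],[0,0,0],90],
    [[0,0,0.022],[0,0,0],90],
    [[0,0,0.02],[0,0,0],90],
    [[0,0,0.01],[0,0,0],90],
  ],
)

```text
t: 3.07
tcp_pos: [0.6052, -0.0995, 0.0668]
orientation: [0.001, 0.997, -0.078, 0.004]
ft_force: [-1.2, -0.2, 0.3]
grip_width: 0.903
```

```bash
python3 - <<'E'
from h import *
print(pose()[0]["tcp_pos"])
plan([.605,-.0925,.060],np.radians(-8),1)
E
```

```text
[ 0.6051609  -0.09952815  0.06677868]
yaw -8.9 dist/row 0.0098
[-0.0013, -0.0069, 0.0068] [0.08, -0.42, -0.94]
```

>>> drive_tool(
  commands=[
    [[-0.001,-0.006,0.004],[0,-0.4,-0.5],90],
    [[0,0,0.002],[0,0,0],90],
    [[0,0,0],[0,0,0],90],
    [[0,0,0],[0,0,0],90],
    [[0,0,0],[0,0,0],90],
  ],
)

```text
t: 3.48
tcp_pos: [0.6047, -0.0947, 0.0604]
orientation: [0.001, 0.997, -0.075, -0.001]
ft_force: [-0.1, 0.3, 0.1]
grip_width: 0.898
```

```bash
python3 - <<'E'
from h import *
print(pose()[0]["tcp_pos"],pose()[1].as_matrix()[:,2])
plan([.605,-.0925,.060],np.radians(-8),1)
E
```

```text
[ 0.60471573 -0.09467828  0.06039004] [-0.00201024 -0.00116931 -0.9999973 ]
yaw -8.6 dist/row 0.0022
[-0.0, -0.0022, 0.0004] [0.08, 0.1, -0.56]
```

>>> drive_tool(
  commands=[
    [[0,-0.002,0.005],[0,0,0],90],
    [[0,0,0.003],[0,0,0],90],
    [[0,0,0],[0,0,0],55],
    [[0,0,0],[0,0,0],55],
    [[0,0,0],[0,0,0],55],
  ],
)

```text
t: 3.9
tcp_pos: [0.6068, -0.0926, 0.0546]
orientation: [0.001, 0.997, -0.075, 0.001]
ft_force: [0.0, 0.2, -1.2]
grip_width: 0.671
```

>>> drive_tool(
  commands=[
    [[0,0,0],[0,0,0],55],
    [[0,0,0],[0,0,0],55],
    [[0,0,0],[0,0,0],55],
    [[0,0,0],[0,0,0],55],
    [[0,0,0],[0,0,0],55],
  ],
)

```text
t: 4.32
tcp_pos: [0.6067, -0.0926, 0.0547]
orientation: [0.001, 0.997, -0.074, 0.001]
ft_force: [-0.7, -0.9, -0.8]
grip_width: 0.669
```

```bash
python3 - <<'E'
from h import *
s=pose()[0];print(s["tcp_pos"],s["ft_force"],s["grip_width"]); w=wrist("w2")
E
```

```text
[ 0.60672092 -0.09262573  0.05466175] [-0.74926296 -0.86227743 -0.83534092] 0.6690230362665232
[ 0.6067 -0.0926  0.0547] yaw -8.54
```

View pics/w2.png

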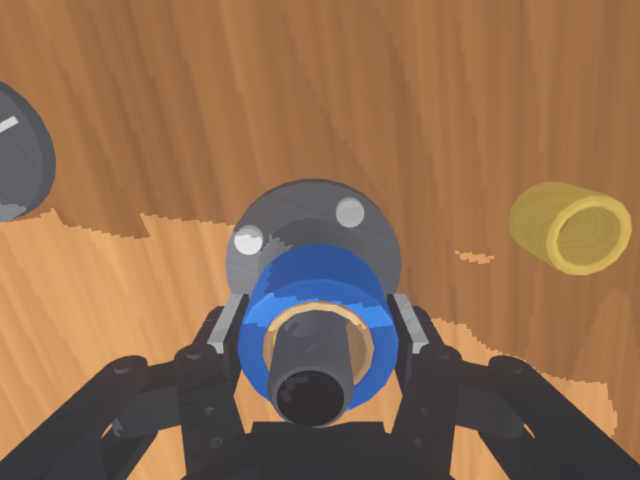

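The wrist view shows the roll (318,335) held between both pads on its sides, with an opening of 57 mm. Now I'll lift it straight up.

>>> drive_tool(
  commands=[
    [[0,0,-0.008],[0,0,0],55],
    [[0,0,-0.012],[0,0,0],55],
    [[0,0,-0.014],[0,0,0],55],
    [[0,0,-0.014],[0,0,0],55],
    [[0,0,-0.014],[0,0,0],55],
  ],
  grip_force=50,
)

```text
t: 4.78
tcp_pos: [0.6046, -0.0921, 0.1191]
orientation: [0.001, 0.997, -0.075, -0.001]
ft_force: [0.5, -1.1, -0.9]
grip_width: 0.666
```

>>> drive_tool(
  commands=[
    [[0,0,-0.016],[0,0,0],55],
    [[0,0,-0.016],[0,0,0],55],
    [[0,0,-0.016],[0,0,0],55],
    [[0,0,-0.008],[0,0,0],55],
    [[0,0,0],[0,0,0],55],
  ],
)

```text
t: 5.2
tcp_pos: [0.6064, -0.0924, 0.1865]
orientation: [0.001, 0.997, -0.075, 0.003]
ft_force: [1.3, -0.6, -0.5]
grip_width: 0.667
```

```bash
python3 - <<'E'
from h import *
from plant import manip
plan([.504,.154,.172],np.radians(14),10)
s=manip.snapshot("scene"); cv2.imwrite("pics/s1.png",cv2.resize(s["frame"][130:350,180:420],(720,660),interpolation=cv2.INTER_CUBIC)[:600]); np.savez("s1.npz",**s)
E
```

```text
yaw -8.5 dist/row 0.0267
[-0.0138, -0.0228, 0.0013] [0.02, -0.03, -2.25]
[-0.0129, -0.0234, 0.0013] [0.02, -0.03, -2.25]
[-0.012, -0.0239, 0.0014] [0.02, -0.03, -2.25]
[-0.011, -0.0243, 0.0014] [0.02, -0.03, -2.25]
[-0.01, -0.0247, 0.0014] [0.02, -0.03, -2.25]
[-0.0091, -0.0251, 0.0014] [0.02, -0.03, -2.25]
[-0.0081, -0.0254, 0.0014] [0.02, -0.03, -2.25]
[-0.0071, -0.0257, 0.0014] [0.02, -0.03, -2.25]
[-0.006, -0.026, 0.0014] [0.02, -0.03, -2.25]
[-0.005, -0.0262, 0.0014] [0.02, -0.03, -2.25]
```

View pics/s1.png

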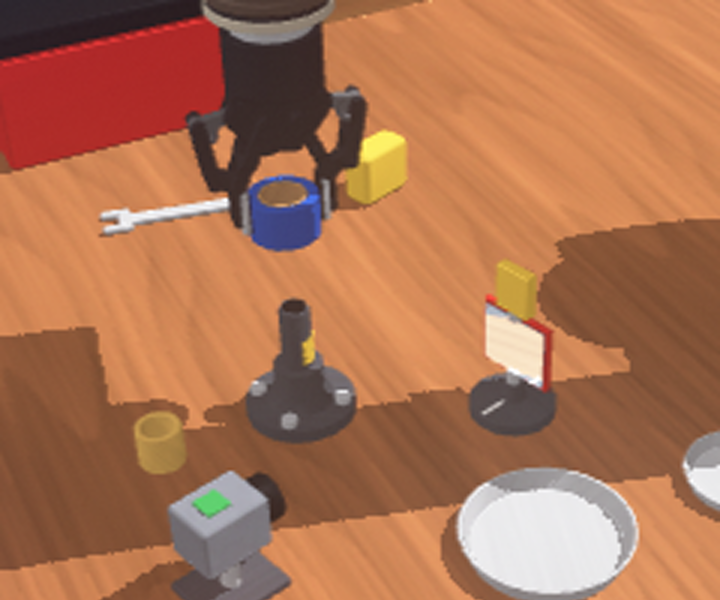

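The crop shows the roll hanging free at (285,212). The stub carries the yellow mark at (308,347), on the side facing the mirror. Next I carry the roll over to the dish.

>>> drive_tool(
  commands=[
    [[-0.014,-0.023,0.001],[0,0,-2.2],55],
    [[-0.013,-0.023,0.001],[0,0,-2.2],55],
    [[-0.012,-0.024,0.001],[0,0,-2.2],55],
    [[-0.011,-0.024,0.001],[0,0,-2.2],55],
    [[-0.01,-0.025,0.001],[0,0,-2.2],55],
  ],
)

```text
t: 5.67
tcp_pos: [0.5535, 0.0301, 0.1772]
orientation: [0.002, 1.0, 0.022, 0.002]
ft_force: [0.3, 1.1, -0.7]
grip_width: 0.667
```

>>> drive_tool(
  commands=[
    [[-0.009,-0.025,0.001],[0,0,-2.2],55],
    [[-0.008,-0.025,0.001],[0,0,-2.2],55],
    [[-0.007,-0.026,0.001],[0,0,-2.2],55],
    [[-0.006,-0.026,0.001],[0,0,-2.2],55],
    [[-0.004,-0.02,0.001],[0,0,-2.2],55],
  ],
)

```text
t: 6.08
tcp_pos: [0.4986, 0.1527, 0.1672]
orientation: [0.002, 0.993, 0.122, -0.002]
ft_force: [0.7, 0.5, -0.6]
grip_width: 0.667
```

>>> drive_tool(
  commands=[
    [[0,0,0.01],[0,0,0],55],
    [[0,0,0.01],[0,0,0],55],
    [[0,0,0.01],[0,0,0],55],
    [[0,0,0.005],[0,0,0],55],
    [[0,0,0],[0,0,0],55],
  ],
)

```text
t: 6.5
tcp_pos: [0.4948, 0.1548, 0.1267]
orientation: [0.002, 0.992, 0.125, -0.004]
ft_force: [-0.6, -0.3, -0.3]
grip_width: 0.667
```

```bash
python3 - <<'E'
from h import *
print(pose()[0]["tcp_pos"],pose()[1].as_matrix()[:,2])
plan([.5045,.1545,.04],np.radians(14),5)
E
```

```text
[0.49477475 0.15484012 0.12667121] [-0.00788687 -0.00542941 -0.99995416]
yaw 14.3 dist/row 0.0174
[0.002, 0.0005, 0.0173] [0.04, 0.1, 0.06]
[0.002, 0.0005, 0.0173] [0.04, 0.1, 0.06]
[0.002, 0.0005, 0.0173] [0.04, 0.1, 0.06]
[0.0019, 0.0005, 0.0173] [0.04, 0.1, 0.06]
[0.0019, 0.0005, 0.0173] [0.04, 0.1, 0.06]
```

>>> drive_tool(
  commands=[
    [[0.002,0.0005,0.018],[0.04,0.1,0],55],
    [[0.002,0.0005,0.02],[0.04,0.1,0],55],
    [[0.002,0.0005,0.02],[0.04,0.1,0],55],
    [[0.002,0.0005,0.018],[0.04,0.1,0],55],
    [[0.002,0,0.01],[0,0,0],55],
  ],
)

```text
t: 6.92
tcp_pos: [0.5077, 0.1521, 0.0387]
orientation: [0.0, 0.993, 0.122, 0.001]
ft_force: [-0.6, -0.1, -0.8]
grip_width: 0.664
```

```bash
python3 - <<'E'
from h import *
print(pose()[0]["tcp_pos"],pose()[1].as_matrix()[:,2])
plan([.5045,.1545,.012],np.radians(14),5)
E
```

```text
[0.50772319 0.15209741 0.03865481] [ 1.86266127e-03 -3.00384175e-04 -9.99998220e-01]
yaw 14.0 dist/row 0.0054
[-0.0005, -0.0006, 0.0053] [0.01, -0.02, -0.0]
[-0.0005, -0.0006, 0.0053] [0.01, -0.02, -0.0]
[-0.0005, -0.0006, 0.0053] [0.01, -0.02, -0.0]
[-0.0005, -0.0006, 0.0053] [0.01, -0.02, -0.0]
[-0.0005, -0.0006, 0.0053] [0.01, -0.02, -0.0]
```

>>> drive_tool(
  commands=[
    [[-0.001,-0.001,0.008],[0,0,0],55],
    [[-0.001,-0.001,0.008],[0,0,0],55],
    [[0,0,0.006],[0,0,0],55],
    [[0,0,0.003],[0,0,0],55],
    [[0,0,0],[0,0,0],55],
  ],
)

```text
t: 7.33
tcp_pos: [0.5055, 0.1523, 0.0106]
orientation: [0.0, 0.993, 0.12, -0.0]
ft_force: [0.1, -0.5, -1.0]
grip_width: 0.668
```

>>> drive_tool(
  commands=[
    [[0,0,0.002],[0,0,0],55],
    [[0,0,0.001],[0,0,0],55],
    [[0,0,0.001],[0,0,0],55],
    [[0,0,0],[0,0,0],55],
    [[0,0,0],[0,0,0],55],
  ],
)

```text
t: 7.75
tcp_pos: [0.5063, 0.1526, 0.0098]
orientation: [0.0, 0.993, 0.121, 0.001]
ft_force: [0.0, -1.0, -2.1]
grip_width: 0.666
```

>>> drive_tool(
  commands=[
    [[0,0,0.002],[0,0,0],55],
    [[0,0,0.002],[0,0,0],55],
    [[0,0,0.002],[0,0,0],55],
    [[0,0,0],[0,0,0],55],
    [[0,0,0],[0,0,0],55],
  ],
)

```text
t: 8.17
tcp_pos: [0.5077, 0.1532, 0.0091]
orientation: [0.0, 0.993, 0.121, 0.004]
ft_force: [0.6, -0.2, -1.6]
grip_width: 0.665
```

>>> drive_tool(
  commands=[
    [[0,0,0],[0,0,0],70],
    [[0,0,0],[0,0,0],78],
    [[0,0,0],[0,0,0],80],
    [[0,0,0],[0,0,0],80],
    [[0,0,0],[0,0,0],80],
  ],
)

```text
t: 8.58
tcp_pos: [0.5081, 0.1533, 0.0088]
orientation: [0.0, 0.993, 0.121, 0.004]
ft_force: [-0.2, -0.0, 0.1]
grip_width: 0.804
```

>>> drive_tool(
  commands=[
    [[0,0,-0.01],[0,0,0],80],
    [[0,0,-0.02],[0,0,0],80],
    [[0,0,-0.03],[0,0,0],80],
    [[0,0,-0.035],[0,0,0],80],
    [[0,0,-0.035],[0,0,0],80],
  ],
)

```text
t: 9.0
tcp_pos: [0.5021, 0.152, 0.1384]
orientation: [0.001, 0.993, 0.121, -0.003]
ft_force: [1.0, 1.1, 0.1]
grip_width: 0.8
```

>>> drive_tool(
  commands=[
    [[0,0,-0.035],[0,0,0],60],
    [[0,0,-0.035],[0,0,0],50],
    [[0,0,-0.015],[0,0,0],50],
    [[0,0,0],[0,0,0],50],
    [[0,0,0],[0,0,0],50],
  ],
)

```text
t: 9.42
tcp_pos: [0.5039, 0.1526, 0.2387]
orientation: [0.0, 0.993, 0.121, 0.003]
ft_force: [-0.1, 0.3, -0.3]
grip_width: 0.501
```

```bash
python3 - <<'E'
from h import *
from plant import manip
print(pose()[0]["tcp_pos"])
w=wrist("w3");C=cloud(w);f=w["frame"].astype(int)
m=(np.hypot(C[...,0]-.505,C[...,1]-.153)<.08)&(f[...,0]>f[...,2]+30)&(C[...,2]>.035)&(C[...,2]<.05);p=C[m];print("roll",m.sum(),p.min(0),p.max(0),np.median(p[:,2]))
s=manip.snapshot("scene");np.savez("s2.npz",**s);C=cloud(s);f=s["frame"].astype(int)
m=(np.hypot(C[...,0]-.505,C[...,1]-.153)<.08)&(f[...,0]>f[...,2]+40)&(C[...,2]<.08);p=C[m];print("roll scene",m.sum(),p.min(0),p.max(0))
# mark
m=(np.hypot(C[...,0]-.605,C[...,1]+.092)<.03)&(C[...,2]>.054)&(C[...,2]<.085);p=C[m];k=f[m];y=(k[:,2]>k[:,0]+60);print("mark",y.sum(),p[y].mean(0),"stub",circ(p),p[~y].mean(0))
plan([.443,-.003,.19],np.radians(16),5)
E
```

```text
[0.50387323 0.15255356 0.23868255]
[0.5039 0.1526 0.2387] yaw 13.88
roll 1454 [0.48016935 0.12315085 0.03504069] [0.53765681 0.18020866 0.04185546] 0.03956594312156689
roll scene 452 [4.56253182e-01 9.50461439e-02 2.09226299e-04] [0.53807907 0.18413657 0.04447464]
mark 37 [ 0.59908891 -0.08104204  0.06913665] stub (np.float64(0.6047699710980278), np.float64(-0.08992530681478278), np.float64(0.011883782293221016)) [ 0.61163645 -0.08334445  0.06959297]
yaw 13.9 dist/row 0.0347
[-0.0192, 0.0273, 0.0094] [0.01, -0.05, -0.43]
[-0.0194, 0.0271, 0.0094] [0.01, -0.05, -0.43]
[-0.0196, 0.027, 0.0094] [0.01, -0.05, -0.43]
[-0.0198, 0.0268, 0.0094] [0.01, -0.05, -0.43]
[-0.02, 0.0267, 0.0094] [0.01, -0.05, -0.43]
```

View pics/w3.png

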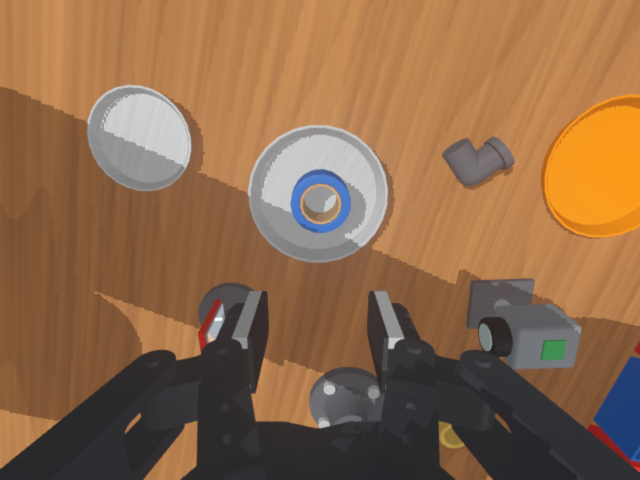

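The wrist view shows the roll lying flat in the large steel dish at (320,202), with its top at z≈.040. Next is the mirror.

>>> drive_tool(
  commands=[
    [[-0.019,0.027,0.008],[0,0,-0.4],50],
    [[-0.019,0.027,0.008],[0,0,-0.4],50],
    [[-0.02,0.027,0.008],[0,0,-0.4],50],
    [[-0.02,0.026,0.006],[0,0,-0.4],50],
    [[-0.016,0.021,0],[0,0,-0.4],50],
  ],
)

```text
t: 9.93
tcp_pos: [0.4411, 0.0045, 0.1996]
orientation: [-0.001, 0.99, 0.142, -0.002]
ft_force: [-0.0, 0.2, 0.8]
grip_width: 0.499
```

>>> drive_tool(
  commands=[
    [[0,0,0],[0,0,0],50],
    [[0,0,0],[0,0,0],50],
    [[0,0,0],[0,0,0],50],
    [[0,0,0],[0,0,0],50],
    [[0,0,0],[0,0,0],50],
  ],
)

```text
t: 10.35
tcp_pos: [0.4357, 0.0016, 0.1946]
orientation: [-0.002, 0.99, 0.14, -0.008]
ft_force: [-0.1, 0.7, -1.3]
grip_width: 0.499
```

```bash
python3 - <<'E'
from h import *
w=wrist("w4");C=cloud(w);f=w["frame"].astype(int)
d=np.hypot(C[...,0]-.443,C[...,1]+.003)
m=(d<.04)&(C[...,2]>.143)&(C[...,2]<.149)&(f[...,2]>f[...,0]+60);p=C[m];print("griptop",m.sum(),p.mean(0),cv2.minAreaRect((p[:,:2]*1000).astype(np.float32)))
m=(d<.05)&(C[...,2]<.02)&(C[...,2]>.006);p=C[m];print("foot",m.sum(),(p.min(0)+p.max(0))/2,np.ptp(p,axis=0))
d=np.hypot(C[...,0]-.605,C[...,1]+.092)
m=(d<.03)&(C[...,2]>.054)&(C[...,2]<.106);p=C[m];k=f[m];y=(k[:,2]>k[:,0]+60);print("stub",circ(p),"yellow",y.sum(),p[y].mean(0) if y.any() else 0)
m=(d<.06)&(C[...,2]>.009)&(C[...,2]<.015);p=C[m];print("flange",(p.min(0)+p.max(0))/2,np.ptp(p,axis=0))
d=np.hypot(C[...,0]-.735,C[...,1]-.08);m=(d<.06)&(C[...,2]>.085)&(C[...,2]<.1);p=C[m];print("cam",m.sum(),cv2.minAreaRect((p[:,:2]*1000).astype(np.float32)) if m.sum()>5 else 0)
E
```

```text
[0.4357 0.0016 0.1946] yaw 16.12
griptop 1209 [ 0.44352589 -0.00449592  0.14549679] ((443.8907775878906, -5.1152801513671875), (11.630912780761719, 36.06924057006836), 16.239301681518555)
foot 3929 [ 0.44396047 -0.00553694  0.01299564] [0.07515714 0.07520813 0.01396964]
stub (np.float64(0.0), np.float64(0.0), np.float64(0.0)) yellow 0 0
flange [ 0.60585041 -0.07295399  0.01200829] [0.09522461 0.05469018 0.00597331]
cam 0 0
```

View pics/w4.png

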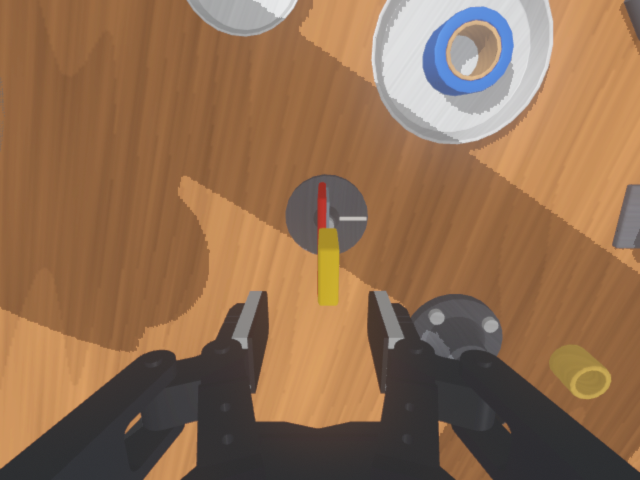

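The wrist view shows the grip at (328,265) between the open fingers, with a yaw of 16.2° and the axis at about (.444,-.0053). I'll work out the mark's azimuth on the stub from the scene image.

```bash
python3 - <<'E'
from h import *
for n in("s1","s2","scene0"):
    s=dict(np.load(n+".npz"));C=cloud(s);f=s["frame"].astype(int)
    for nm,c,r,z0,z1 in(("foot",(.444,-.004),.045,.006,.02),("flange",(.605,-.09),.055,.009,.015)):
        m=(np.hypot(C[...,0]-c[0],C[...,1]-c[1])<r)&(C[...,2]>z0)&(C[...,2]<z1);p=C[m];print(n,nm,((p.min(0)+p.max(0))/2)[:2].round(4),np.ptp(p,axis=0).round(3))
s=dict(np.load("s2.npz"));T=np.linalg.inv(s["T"]);K=s["K"];f=s["frame"]
def pr(p): q=T[:3,:3]@p+T[:3,3]; return (K@q)[:2]/q[2]
c=np.array([.605,-.0905])
for z in(.060,.064,.068,.072,.076):
    row=[(a,pr(np.array([*(c+.0135*np.array([np.cos(np.radians(a)),np.sin(np.radians(a))])),z]))) for a in(-10,30,60,69,80,90,100,110,130,150)]
    v=int(round(row[3][1][1])); print(z,v,[(a,round(q[0],1)) for a,q in row])
    print("   ",[(u,tuple(int(i) for i in f[v,u])) for u in range(270,292)])
# flange bolts: bright spots
m=(np.hypot(*(C[...,:2]-c).transpose(2,0,1))<.047)&(C[...,2]>.008)&(C[...,2]<.02)&(f.min(-1)>150)
n,l,st,ce=cv2.connectedComponentsWithStats(m.astype(np.uint8))
C=cloud(s)
for i in range(1,n):
    p=C[l==i].mean(0)[:2]-c; print("bolt",st[i,4],p.round(4),np.degrees(np.arctan2(p[1],p[0])).round(1))
E
```

```text
s1 foot [ 0.4441 -0.0023] [0.076 0.077 0.014]
s1 flange [ 0.6041 -0.0915] [0.097 0.102 0.006]
s2 foot [ 0.4438 -0.0027] [0.075 0.078 0.014]
s2 flange [ 0.6049 -0.0905] [0.094 0.096 0.006]
scene0 foot [ 0.4447 -0.0048] [0.075 0.079 0.013]
scene0 flange [ 0.604  -0.0901] [0.095 0.096 0.006]
0.06 251 [(-10, np.float64(273.7)), (30, np.float64(275.7)), (60, np.float64(278.3)), (69, np.float64(279.1)), (80, np.float64(280.1)), (90, np.float64(281.0)), (100, np.float64(281.8)), (110, np.float64(282.6)), (130, np.float64(283.7)), (150, np.float64(284.2))]
    [(270, (87, 133, 205)), (271, (75, 88, 112)), (272, (74, 75, 88)), (273, (74, 75, 87)), (274, (72, 73, 87)), (275, (69, 71, 85)), (276, (69, 71, 84)), (277, (66, 69, 82)), (278, (67, 68, 83)), (279, (67, 69, 83)), (280, (64, 80, 97)), (281, (65, 123, 149)), (282, (72, 122, 146)), (283, (88, 88, 101)), (284, (105, 101, 112)), (285, (118, 114, 122)), (286, (116, 113, 120)), (287, (109, 113, 136)), (288, (96, 139, 204)), (289, (91, 142, 216)), (290, (88, 138, 211)), (291, (88, 139, 213))]
0.064 250 [(-10, np.float64(273.6)), (30, np.float
[... 2396 characters left out ...]
80.6)), (100, np.float64(281.5)), (110, np.float64(282.2)), (130, np.float64(283.3)), (150, np.float64(283.8))]
    [(270, (93, 144, 222)), (271, (91, 143, 221)), (272, (88, 136, 209)), (273, (78, 109, 161)), (274, (71, 73, 86)), (275, (71, 72, 86)), (276, (70, 72, 86)), (277, (67, 69, 85)), (278, (66, 68, 83)), (279, (66, 68, 84)), (280, (64, 82, 102)), (281, (61, 142, 178)), (282, (70, 184, 225)), (283, (75, 189, 227)), (284, (84, 172, 212)), (285, (99, 139, 204)), (286, (90, 139, 214)), (287, (87, 137, 211)), (288, (91, 139, 215)), (289, (91, 140, 218)), (290, (91, 142, 219)), (291, (90, 138, 214))]
bolt 7 [ 0.0307 -0.0245] -38.6
bolt 19 [-0.0308  0.0208] 145.9
bolt 9 [0.0245 0.0285] 49.3
```

Summary of the fits:

| Quantity | Value |
|---|---|
| Mirror axis | (.444,-.005) |
| Stand yaw | 16.2° |
| Stub | (.605,-.0914) |
| Mark azimuth | ~180° (mark point ≈ (.597,-.0914)) |
| Line of sight to mark | yaw -29.6° |
| Mirror turn needed | ≈ -22.9° |
| Mirror normal at target | yaw ≈ -6.7° |

Now I'll grasp the grip.

```bash
python3 - <<'E'
from h import *
print(pose()[0]["tcp_pos"],pose()[1].as_matrix()[:,2])
plan([.444,-.0053,.185],np.radians(16.2),2)
E
```

```text
[0.43580397 0.00170282 0.19461146] [-0.0152818   0.00172533 -0.99988174]
yaw 16.1 dist/row 0.0072
[0.003, 0.0045, 0.0047] [-0.17, 0.41, -0.03]
[0.003, 0.0045, 0.0048] [-0.17, 0.41, -0.03]
```

>>> drive_tool(
  commands=[
    [[0.003,0.0045,0.005],[-0.15,0.4,0],45],
    [[0.003,0.0045,0.005],[-0.15,0.4,0],45],
    [[0,0,0],[0,0,0],45],
    [[0,0,0],[0,0,0],45],
    [[0,0,0],[0,0,0],45],
  ],
)

```text
t: 10.82
tcp_pos: [0.4459, -0.0043, 0.1831]
orientation: [-0.0, 0.99, 0.142, 0.001]
ft_force: [0.0, -0.1, 0.3]
grip_width: 0.444
```

```bash
python3 - <<'E'
from h import *
print(pose()[0]["tcp_pos"],pose()[1].as_matrix()[:,2])
plan([.444,-.0053,.130],np.radians(16.2),3)
E
```

```text
[ 0.44589175 -0.00429225  0.18313884] [ 1.84998315e-03  4.76728106e-04 -9.99998175e-01]
yaw 16.3 dist/row 0.0177
[-0.0007, 0.0001, 0.0177] [0.0, -0.04, 0.04]
[-0.0007, 0.0001, 0.0177] [0.0, -0.04, 0.04]
[-0.0007, 0.0001, 0.0177] [0.0, -0.04, 0.04]
```

>>> drive_tool(
  commands=[
    [[-0.001,0.0005,0.015],[0,0,0],45],
    [[0,0,0.017],[0,0,0],45],
    [[0,0,0.017],[0,0,0],45],
    [[0,0,0.01],[0,0,0],45],
    [[0,0,0],[0,0,0],45],
  ],
)

```text
t: 11.23
tcp_pos: [0.4468, -0.005, 0.1234]
orientation: [0.0, 0.99, 0.142, 0.003]
ft_force: [-0.5, 0.3, -0.8]
grip_width: 0.449
```

```bash
python3 - <<'E'
from h import *
print(pose()[0]["tcp_pos"],pose()[1].as_matrix()[:,2])
plan([.444,-.0053,.113],np.radians(16.2),1)
E
```

```text
[ 0.44679669 -0.00503213  0.12341014] [ 5.91514646e-03  2.03570915e-04 -9.99982485e-01]
yaw 16.3 dist/row 0.0108
[-0.0028, -0.0005, 0.0104] [0.08, -0.33, 0.12]
```

>>> drive_tool(
  commands=[
    [[-0.0015,0,0.006],[0.1,-0.3,0],45],
    [[-0.0015,0,0.004],[0,0,0],45],
    [[0,0,0],[0,0,0],45],
    [[0,0,0],[0,0,0],45],
    [[0,0,0],[0,0,0],45],
  ],
)

```text
t: 11.65
tcp_pos: [0.4443, -0.006, 0.114]
orientation: [-0.0, 0.99, 0.142, 0.0]
ft_force: [-0.5, 0.0, 0.5]
grip_width: 0.451
```

```bash
python3 - <<'E'
from h import *
print(pose()[0]["tcp_pos"],pose()[1].as_matrix()[:,2])
plan([.444,-.0053,.113],np.radians(16.2),1)
E
```

```text
[ 0.44431586 -0.00598024  0.11395113] [ 7.96662693e-04  3.64990720e-04 -9.99999616e-01]
yaw 16.3 dist/row 0.0012
[-0.0001, -0.0007, 0.001] [-0.01, -0.05, 0.12]
```

>>> drive_tool(
  commands=[
    [[0,0,0],[0,0,0],20],
    [[0,0,0],[0,0,0],5],
    [[0,0,0],[0,0,0],5],
    [[0,0,0],[0,0,0],5],
    [[0,0,0],[0,0,0],5],
  ],
  grip_force=30,
)

```text
t: 12.07
tcp_pos: [0.4435, -0.0065, 0.1149]
orientation: [0.0, 0.99, 0.142, 0.0]
ft_force: [2.9, 1.4, -10.9]
grip_width: 0.136
```

>>> drive_tool(
  commands=[
    [[0,0,0],[0,0,0],5],
    [[0,0,0],[0,0,0],5],
    [[0,0,0],[0,0,2],5],
    [[0,0,0],[0,0,3],5],
    [[0,0,0],[0,0,3],5],
  ],
)

```text
t: 12.48
tcp_pos: [0.4432, -0.0065, 0.1148]
orientation: [0.0, 0.997, 0.071, -0.0]
ft_force: [-0.5, -2.5, -4.8]
grip_width: 0.137
```

```bash
python3 - <<'E'
from h import *
s=pose()[0];print(s["tcp_pos"],s["ft_force"],s["wrist_torque"],s["grip_width"],pose()[1].as_matrix()[:,2])
plan([.4442,-.0056,.113],np.radians(-6.7),5)
E
```

```text
[ 0.44324034 -0.00648315  0.11484667] [-0.48339224 -2.50953822 -4.8378779 ] [-0.16881031 -0.14790864 -0.00722852] 0.13705254909433418 [-2.61725544e-04 -4.34789356e-04 -9.99999871e-01]
yaw 8.2 dist/row 0.0005
[0.0002, -0.0001, 0.0004] [0.0, 0.0, 2.98]
[0.0002, -0.0002, 0.0004] [0.0, 0.0, 2.98]
[0.0002, -0.0002, 0.0004] [0.0, 0.0, 2.98]
[0.0002, -0.0002, 0.0004] [0.0, 0.0, 2.98]
[0.0002, -0.0002, 0.0004] [0.0, 0.0, 2.98]
```

>>> drive_tool(
  commands=[
    [[0,0,0],[0,0,3],5],
    [[0,0,0],[0,0,3],5],
    [[0,0,0],[0,0,3],5],
    [[0,0,0],[0,0,3],5],
    [[0,0,0],[0,0,2],5],
  ],
)

```text
t: 12.9
tcp_pos: [0.4427, -0.0065, 0.1149]
orientation: [0.0, 0.998, -0.057, -0.001]
ft_force: [0.3, -0.2, -4.9]
grip_width: 0.136
```

```bash
python3 - <<'E'
from h import *
s=pose()[0];print(s["tcp_pos"],s["ft_force"],s["wrist_torque"],s["grip_width"],pose()[1].as_matrix()[:,2])
w=wrist("w5");C=cloud(w);f=w["frame"].astype(int)
d=np.hypot(C[...,0]-.4435,C[...,1]+.0055)
m=(d<.045)&(C[...,2]>.095)&(C[...,2]<.104)&(f[...,2]>f[...,1]+50);p=C[m];print("frame top",m.sum())
if len(p)>10: print(cv2.minAreaRect((p[:,:2]*1000).astype(np.float32)))
from plant import manip
for n in("scene","top"):
    s=manip.snapshot(n);np.savez(n+"3.npz",**s);C=cloud(s);f=s["frame"].astype(int)
    d=np.hypot(C[...,0]-.444,C[...,1]+.004);m=(d<.05)&(C[...,2]>.04)&(C[...,2]<.1);p=C[m][:,:2]
    if len(p)>10:
        w_,V=np.linalg.eigh(np.cov(p.T));print(n,"mirror",len(p),p.mean(0),np.degrees(np.arctan(-V[0,1]/V[1,1])))
    C0=cloud(np.load(n+"0.npz"));m=(np.hypot(C0[...,0]-.444,C0[...,1]+.004)<.05)&(C0[...,2]>.04)&(C0[...,2]<.1);p=C0[m][:,:2];w_,V=np.linalg.eigh(np.cov(p.T));print("  at start",len(p),np.degrees(np.arctan(-V[0,1]/V[1,1])))
plan([.4432,-.006,.113],np.radians(-6.7),1)
E
```

```text
[ 0.44274144 -0.00650664  0.11485993] [ 0.26108952 -0.2454249  -4.89229049] [-0.04871586 -0.23120934  0.00732218] 0.13580007933675212 [-1.24390722e-03 -6.35957567e-04 -9.99999024e-01]
[ 0.4427 -0.0065  0.1149] yaw -6.55
frame top 650
((442.38427734375, 17.680734634399414), (28.618255615234375, 5.913732051849365), 83.36506652832031)
scene mirror 269 [0.44416144 0.0052907 ] -3.995939660035858
  at start 431 17.209587358085475
  at start 35 16.132397200503704
yaw -6.3 dist/row 0.002
[0.0004, -0.0005, 0.0019] [0.04, 0.06, 0.38]
```

View pics/w5.png

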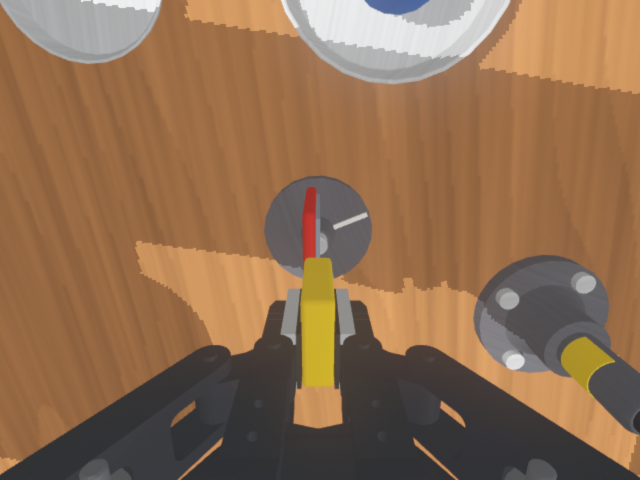

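The wrist view shows the grip held at (318,320) and the mirror frame at a yaw of -6.6°. The foot's white +x line runs (335,228)–(367,215), and the mark is at (585,360). I'll refine all the geometry from this single view.

```bash
python3 - <<'E'
from h import *
w=dict(np.load("w5.npz"));C=cloud(w);f=w["frame"].astype(int);c=np.array([.605,-.0914])
d=np.hypot(C[...,0]-.444,C[...,1]+.005)
m=(d<.045)&(C[...,2]>.006)&(C[...,2]<.02);p=C[m];print("foot",(p.min(0)+p.max(0))/2,np.ptp(p,axis=0))
m&=(f.min(-1)>150);p=C[m][:,:2];v=np.linalg.eigh(np.cov(p.T))[1][:,1];print("line",m.sum(),p.mean(0),np.degrees(np.arctan(v[1]/v[0])))
d=np.hypot(*(C[...,:2]-c).transpose(2,0,1))
m=(d<.056)&(C[...,2]>.008)&(C[...,2]<.0145);p=C[m];print("flange",(p.min(0)+p.max(0))/2,np.ptp(p,axis=0))
m=(d<.047)&(C[...,2]>.008)&(C[...,2]<.025)&(f.min(-1)>125);n,l,st,ce=cv2.connectedComponentsWithStats(m.astype(np.uint8))
for i in range(1,n):
    if st[i,4]>20: print("bolt",st[i,4],ce[i].round(),C[l==i].mean(0)[:2])
m=(d<.02)&(C[...,2]>.054)&(C[...,2]<.1);p=C[m];print("stub",m.sum(),circ(p))
y=(f[m][:,2]>f[m][:,0]+60);q=p[y];print("yellow",y.sum(),q.mean(0))
for cc in(c,np.array(circ(p)[:2])):
    a=np.degrees(np.arctan2(q[:,1]-cc[1],q[:,0]-cc[0]))%360;print("az",np.percentile(a,[0,2,50,98,100]))
    b=p[~y];b=b[(b[:,2]>.06)&(b[:,2]<.076)];a=np.degrees(np.arctan2(b[:,1]-cc[1],b[:,0]-cc[0]))%360;print("nonyellow az",len(b),np.percentile(a,[0,50,100]) if len(b) else 0)
E
```

```text
foot [ 0.44382162 -0.00554158  0.01298609] [0.07556777 0.0754083  0.0139378 ]
line 168 [0.46680002 0.00090899] 15.35702806831812
flange [ 0.60512244 -0.09323307  0.01125239] [0.09636333 0.09635475 0.00648963]
bolt 408 [583. 282.] [ 0.62750314 -0.06253569]
bolt 376 [507. 298.] [ 0.57428435 -0.06920368]
bolt 1482 [505. 346.] [ 0.57688284 -0.11290122]
stub 3506 (np.float64(0.6044802371647807), np.float64(-0.09292527659362249), np.float64(0.012992852024221664))
yellow 1541 [ 0.59567792 -0.08619914  0.06914335]
az [ 35.23961935  91.13640599 147.73999472 216.09044594 237.22033152]
nonyellow az 145 [38.90113279 70.05587351 86.63432926]
az [ 39.22862468  88.8238094  140.86153041 212.17350877 235.63734087]
nonyellow az 145 [42.54782423 70.19870823 84.78560357]
```

The refined target is a normal yaw of -6.7 to -6.8°, against -6.6° measured. I'll make a small nudge and check that it holds.

>>> drive_tool(
  commands=[
    [[0,0,0],[0,0,0.3],5],
    [[0,0,0],[0,0,0],5],
    [[0,0,0],[0,0,0],5],
    [[0,0,0],[0,0,0],5],
    [[0,0,0],[0,0,0],5],
  ],
)

```text
t: 13.47
tcp_pos: [0.4428, -0.0065, 0.1149]
orientation: [0.0, 0.998, -0.056, -0.001]
ft_force: [-0.4, -0.6, -5.5]
grip_width: 0.134
```

```bash
python3 - <<'E'
from h import *
s=pose()[0];print(s["ft_force"],s["wrist_torque"],s["grip_width"],s["qvel"].round(4))
w=wrist("w6");C=cloud(w);f=w["frame"].astype(int)
d=np.hypot(C[...,0]-.4435,C[...,1]+.0055)
m=(d<.045)&(C[...,2]>.095)&(C[...,2]<.104)&(f[...,2]>f[...,1]+50);p=C[m];print("frame top",m.sum(),cv2.minAreaRect((p[:,:2]*1000).astype(np.float32)))
C=cloud(np.load("w3.npz"));f=np.load("w3.npz")["frame"].astype(int)
m=(np.hypot(C[...,0]-.70,C[...,1]-.07)<.08)&(C[...,2]>.05)&(C[...,2]<.105);p=C[m];print("cam",m.sum(),p.mean(0))
g=m&(C[...,2]>.085)&(f.max(-1)>85)&(np.hypot(C[...,0]-.74,C[...,1]-.08)<.06);q=C[g];r=cv2.minAreaRect((q[:,:2]*1000).astype(np.float32));print(r,np.degrees(np.arctan2(r[0][1]+5.5,r[0][0]-443.8)))
E
```

```text
[-0.38256898 -0.64831683 -5.53469059] [-0.09287152 -0.2597994   0.0364503 ] 0.1344090450186087 [-0.0009  0.0008  0.0018 -0.001   0.0004 -0.0049]
[ 0.4428 -0.0065  0.1149] yaw -6.39
frame top 646 ((442.349609375, 17.740131378173828), (28.199655532836914, 5.902527332305908), 83.53376770019531)
cam 5356 [0.72841475 0.08499095 0.08218732]
((740.6778564453125, 80.69608306884766), (60.2677001953125, 46.14702224731445), 16.319198608398438) 16.19022750743512
```

>>> drive_tool(
  commands=[
    [[0,0,0],[0,0,0.4],5],
    [[0,0,0],[0,0,0.2],5],
    [[0,0,0],[0,0,0],5],
    [[0,0,0],[0,0,0],5],
    [[0,0,0],[0,0,0],5],
  ],
)

```text
t: 13.93
tcp_pos: [0.4428, -0.0065, 0.1149]
orientation: [0.0, 0.998, -0.061, -0.001]
ft_force: [-0.2, -0.3, -4.3]
grip_width: 0.138
```

```bash
python3 - <<'E'
from h import *
w=wrist("w7");C=cloud(w);f=w["frame"].astype(int)
d=np.hypot(C[...,0]-.4435,C[...,1]+.0055)
m=(d<.045)&(C[...,2]>.095)&(C[...,2]<.104)&(f[...,2]>f[...,1]+50);p=C[m];print("frame top",m.sum(),cv2.minAreaRect((p[:,:2]*1000).astype(np.float32)))
p=p[:,:2];v=np.linalg.eigh(np.cov(p.T))[1][:,1];print(np.degrees(np.arctan(-v[0]/v[1])))
from plant import manip
s=manip.snapshot("scene");C=cloud(s);f=s["frame"].astype(int)
m=(np.hypot(C[...,0]-.505,C[...,1]-.153)<.05)&(f[...,0]>f[...,2]+40)&(C[...,2]<.08)&(C[...,2]>.03);p=C[m];print("roll",m.sum(),p.min(0),p.max(0))
E
```

```text
[ 0.4428 -0.0065  0.1149] yaw -7.04
frame top 650 ((442.6156921386719, 17.67721176147461), (28.367008209228516, 5.905911445617676), 82.9141845703125)
-8.07896534495689
roll 250 [0.48043045 0.12400608 0.03004105] [0.5377388  0.18342592 0.04350706]
```

>>> drive_tool(
  commands=[
    [[0,0,0],[0,0,-0.3],5],
    [[0,0,0],[0,0,0],5],
    [[0,0,0],[0,0,0],5],
    [[0,0,0],[0,0,0],5],
    [[0,0,0],[0,0,0],5],
  ],
)

```text
t: 14.45
tcp_pos: [0.4427, -0.0065, 0.1149]
orientation: [0.0, 0.998, -0.058, -0.001]
ft_force: [-0.1, -0.7, -6.2]
grip_width: 0.136
```

```bash
python3 - <<'E'
from h import *
s,r=pose(); yaw=np.degrees(np.arctan2(*r.as_matrix()[1::-1,0])); print(yaw,s["ft_force"],s["grip_width"],s["t"])
if -7.05<yaw<-6.4:
    from plant import manip; print(manip.close_job())
E
```

```text
-6.698766234905758 [-0.0795769  -0.68041001 -6.17948808] 0.13641925768193788 14.45
the job is handed in; nothing more can be done
None
```

I handed the job in at 14.5 s with the gripper still holding the mirror grip. I could not see the inspection camera's own picture, so I set the mirror angle from measurements.

- **Roll:** I lifted it straight up off the stub and laid it flat in the large steel dish. The last scene picture shows it still there, with its top about 40 mm above the table.
- **Mirror:** It is turned about -23° from facing the camera, with its normal at a yaw of about -6.7°. The geometry called for -6.7° to -6.8°.
- **Forces:** At hand-in the measured force at the wrist was about 6 N and the grip was steady.

Some checks disagreed slightly:
- **Stand direction:** The foot's white line gave 15.4 to 15.7°, while the grip and the camera body gave about 16.2°. I used 16.2°.
- **Which way the mark faces:** The edge of the yellow band gave about 177°, so I used about 178°. The flange bolts could be read as about 188°.
- **Fine nudges:** They were jumpy by about 0.3°, so the line of sight could miss the mark's centre by about 1 to 2 mm.

The other things on the table were not touched as far as the pictures showed; I did not measure each one again at the end.

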